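# Reset and restart the tripped extraction fan

### The job

The workshop's extraction fan has tripped. On its big sloping control desk, reach a fingertip down into the rectangular well and press the sunken reset plunger fully home so that it stays down, then press the start button inside the round collar right down, let it spring back, and move clear. Do not press the mushroom-headed stop button or the buttons of the small two-button box, and leave everything lying on the bench where it is: nothing is to be picked up.

Things in the scene. Friction and masses are not known exactly. Their poses are not given: they have to be found in the camera images.
- desk: Fan control desk: grey steel box fixed to the bench, 165 (x) by 250 mm (y). Its flat top slopes 10 degrees down to the -x side: 78 mm high in front, 92 in the middle, 106 behind. Origin: centre of underside, z up. In a row across the top, from left (+y) to right (-y): rectangular reset well 78 mm left of the middle, round start collar at the middle, mushroom stop button 85 mm right of it.
- reset_mouth (a point): Centre of the reset well's mouth, 2 mm above the sloping face. z: straight out of the well, square to the face; x: up the slope; y: along the row of buttons. Well: 44 (x) by 54 mm (y), straight walls square to the face, floor 38 mm below the mouth. In its middle stands the reset plunger, round, 27 mm across: its flat top is 22 mm below the mouth when fully out, 28 mm when home.
- reset_plunger (a joint): Travel of the reset plunger into the well floor, m: 0 fully out (tripped; starts between 0 and 0.0015), 0.006 fully home against its stop. It has no spring: it moves with about 3 N and stays where it is pushed.
- start_mouth (a point): Centre of the rim of the start collar, a round black guard ring, 48 mm bore, 55 mm outside, standing 16 mm above the face. z: straight out, square to the face; x, y as for reset_mouth. Inside lies the start button, a flat round cap 32 mm across, its top 12 mm below the rim at rest, 17 mm when fully pressed.
- start_button (a joint): Travel of the start button, m: 0 at rest, 0.005 fully pressed. Sprung: 2 N to begin moving, 4 N fully down; returns by itself.
- stop_top (a point): Top of the stop button, a mushroom head of 40 mm diameter standing 27 mm above the face. Not to be pressed.
- stop_button (a joint): Travel of the stop button, m: 0 at rest, 0.005 fully pressed; sprung, 5 N to begin moving. Leave alone.
- small_box: Small grey switch box of another machine, fixed to the bench, 115 mm (x) by 78 mm (y) by 58 mm high, two round buttons of 24 mm diameter, 7 mm proud of its flat top and 56 mm apart along x. Origin: centre of the underside. It and the desk may stand either way round, one left and one right. Leave alone.
- box_near_button (a joint): Travel of the small box's button on its -x side, m: 0 at rest, 0.004 pressed. Leave alone.
- box_far_button (a joint): Travel of the small box's button on its +x side, m: 0 at rest, 0.004 pressed. Leave alone.
- screwdriver: Loose screwdriver, 190 mm long, lying in front of the desk along its y; a bystander.
- mug: Loose white mug, 80 mm diameter, 92 mm high, standing behind the desk; origin at the centre of its foot; a bystander.
- bolt: Loose steel hexagon bolt, head 24 mm across flats, 61 mm tall, standing on its head in front of the small box; a bystander.
- vblock: Loose steel vee block, 60 x 44 x 36 mm, behind the small box; a bystander.
- caliper: Loose digital caliper, 225 mm long, 10 mm thick, lying flat on the left side of the bench; a bystander.
- spanner: Loose spanner, 200 mm long, lying on the right side of the bench; a bystander.
- oiler: Loose white plastic oil bottle, 60 mm diameter, 150 mm high, standing at the back of the bench; a bystander.

How it is judged (in metres and radians):
On the way, in this order (a step that is already met when the one before it is completed fails the run):
1. the reset plunger is pressed home in its well (value of joint reset_plunger above 0.0048 m), for 0.1 s.
2. the start button is pressed down inside its collar (value of joint start_button above 0.0035 m and value of joint reset_plunger above 0.0045 m), for 0.1 s.
At the end, for the whole second after the job is handed in: The reset plunger stays at least 4.5 mm of its 6 mm down, the start button has been pressed at least 3.5 mm after that and is back up, no other button is pressed, and every loose thing is upright as it was and within 20 mm of its place (value of joint reset_plunger above 0.0045 m and value of joint each of start_button, stop_button, box_near_button, box_far_button below 0.001 m and distance of each of screwdriver, mug, bolt, vblock, caliper, spanner, oiler from where it was at the start of the episode below 0.02 m and angle between each of mug, bolt, oiler's own z axis and vertical below 0.2 rad); the robot touches nothing.
It fails at once if start is pressed before the reset plunger is home (value of joint start_button above 0.0025 m and value of joint reset_plunger below 0.0045 m).
It fails at once if the stop button is pressed (value of joint stop_button above 0.002 m).
It fails at once if a button of the small box is pressed (value of joint any of box_near_button, box_far_button above 0.002 m).
It fails at once if a loose thing on the bench is lifted (height (world z) of any of screwdriver, mug, bolt, vblock, caliper, spanner, oiler above 0.02 m).
It fails at once if a loose thing on the bench is shoved more than 20 mm or knocked over (distance of any of screwdriver, mug, bolt, vblock, caliper, spanner, oiler from where it was at the start of the episode above 0.02 m or angle between any of mug, bolt, oiler's own z axis and vertical above 0.5 rad).
It also fails if it takes over 40 s, if anything falls off the work surface, if the arm or the gripper's body presses on something with over 40 N, if the wrist force passes 120 N, or if a joint passes its speed limit or range.

### The arm

A 7-joint arm with a two-finger parallel gripper is mounted at the origin on the work surface. World frame = base frame: x ahead of the robot, y to its left, z up, the work surface at z = 0. Lengths are in mm, angles in rad, forces in N, time in s.
With the tool pointing down it reaches from about 425 to 925 mm from the base axis. Payload 6.8 kg.
Tool frame: the origin (TCP) lies midway between the tips of the shut fingers; the grasp point (between the pads) lies 19 mm behind it (grasp_offset is the distance from the TCP to the grasp point, in mm); z points along the fingers, y is the line along which they close (so a half turn about z gives the same grasp; the last joint's range is limited). The gripper opens to 88 mm and grips with 3 to 60 N. Pads are 20 mm wide; open, the fingers measure 115 mm over their backs; the gripper's body (75 mm by 178 mm) begins 61 mm behind the grasp point.
Start: joints at [1.131, 0.477, 0.022, 1.555, -0.011, 1.109, -0.083], TCP at [219.888, -638.198, 222.664] pointing down, gripper open.
Joint ranges: [-2.96, 2.96], [-0.34, 2.1], [-1.41, 1.46], [0.24, 2.44], [-1.37, 4.51], [0.17, 1.92], [-2.96, 2.96]. Speed limits (rad/s): [2.39, 2.39, 3.14, 3.14, 3.14, 3.14, 3.14].

### API

Orientations are given as a unit quaternion [x, y, z, w].
In Python, from cell import get_obs, grab_frame, get_calibration, close_job, grasp_offset gives the robot as it stands. The module is installed in compiled form; this text tells all that it offers.
- The arm moves only by the tool servo_tool, never from a script. Its argument "targets" is a list of rows, each an object with "travel": the shift along the tool's x, y, z in m, a list of three; "angular": the turn, a rotation vector about the tool's x, y, z in degrees, a list of three; "grip": the gripper's target within -1 to 1 (fully open at 1, half-way at 0, shut at -1). In form: [{"travel": [tx, ty, tz], "angular": [ax, ay, az], "grip": grip}, ...]. A call has 1 to 12 rows; each row is the pose to reach, as a shift and turn from the pose commanded when the call began, along the tool's axes at that moment; what a row does not reach only later rows make up. A row lasts 1/10 s, in which the tool goes at most 50 mm and 8.59 degrees, less where a joint would pass 70% of its speed; a pose out of reach is approached as far as the arm can. A call with a gripper value outside its range is refused whole. The fingers move at their own pace and stop on an object; "squeeze" is the grip in N (left out, the last holds). Time passes only in rows, so rows that repeat a pose let the fingers close. It gives the time, the measured TCP pose, the force, the opening and the grip force at its end, in the units of the state.
- get_obs(): the state, without advancing time (a new reading comes with each control period).
- grab_frame(name): name is "scene" or "top"; returns the picture (400x640x3 uint8, red, green, blue); there is no depth.
- get_calibration(name): a dict with "fovy" (degrees; the focal length in pixels is half the picture's height over the tangent of half this angle, whatever the lens; pixels are square), "cx", "cy" (the principal point, pixels), "R" (3x3) and "t" (3): a world point X has camera coordinates R X + t. Camera axes: x right, y down, z forward; pixel columns grow to the right and rows downward; lengths in mm; the calibration is good to about 2 mm. A picture is of the moment at which its call begins. get_calibration takes no time and is no camera call.
- close_job(): hands the job in; it is judged then, once.
The state is a dict: "time": time; "qpos": joint angles; "joint_vel": joint speeds; "joint_efforts": joint torques, N m; "ee_pos": TCP position; "orientation": TCP orientation; "wrist_force": force on the tool from outside, world axes, zero at the start; "torque": the same for the moment, N m; "grip_width": finger opening in mm; "grasp_force": force on a finger pad.
Only numpy, scipy, OpenCV 4.12 (cv2) and the standard library are available. Lean on these libraries where they do the work, as an engineer would, in place of code of your own. Each camera call takes 0.05 s, during which the arm holds its last target. There are 200 camera calls.

## Working session

There is one attempt and no reset: what is moved stays moved. The work goes in short steps, Python scripts to look and compute and a tool call to move; the robot and the scene stay as the last step left them, time stands still between calls to the robot, and variables do not carry over. Pictures are saved under pics/ and viewed, at most 10 in all, crops included, and the job is handed in when it is done.

Besides the shell and the picture viewer there is one more tool, called as a command line: name --argument value ..., lists and objects as JSON in quotes. servo_tool: Moves the arm, as the interface text tells. Its arguments: {"type":"object","properties":{"targets":{"type":"array","items":{"type":"object","properties":{"travel":{"type":"array","items":{"type":"number"}},"angular":{"type":"array","items":{"type":"number"}},"grip":{"type":"number"}}}},"squeeze":{"type":"number"}},"required":["targets"]}

```bash
mkdir -p pics
python3 - <<'E'
from cell import *
import cv2,numpy as np
np.set_printoptions(precision=4,suppress=True)
for n in("scene","top"):
    f=grab_frame(n); cv2.imwrite(f"pics/{n}0.png",f[:,:,::-1]); print(n,get_calibration(n))
print(get_obs(),grasp_offset)
E
```

```text
scene {'fovy': 51.489629237559846, 'cx': 322.12676947099294, 'cy': 197.73112661721206, 'R': array([[-0.8305,  0.5568, -0.0149],
       [ 0.4172,  0.6042, -0.6789],
       [-0.369 , -0.57  , -0.7341]]), 't': array([ 495.6091, -197.6651, 1540.7603])}
top {'fovy': 49.40807002168508, 'cx': 318.97022543150945, 'cy': 196.22466604422948, 'R': array([[-0.0255, -0.9997,  0.003 ],
       [-0.9967,  0.0252, -0.0775],
       [ 0.0774, -0.005 , -0.997 ]]), 't': array([  57.5463,  615.128 , 1523.7627])}
{'time': 0.1, 'qpos': array([ 1.1309,  0.4777,  0.0223,  1.5563, -0.0115,  1.1093, -0.0831]), 'joint_vel': array([-0.0006, -0.0016, -0.0005, -0.0017, -0.0015, -0.0006, -0.0001]), 'joint_efforts': array([  0.0034, -58.4092,   1.5396, -27.3313,  -0.0542,   0.0131,
         0.    ]), 'ee_pos': array([ 219.6946, -637.6934,  221.8319]), 'orientation': array([ 0.9863,  0.1652, -0.0002, -0.0008]), 'wrist_force': array([-0.3205,  0.1788, -0.6749]), 'torque': array([ 0.0388, -0.044 , -0.0286]), 'grasp_force': 0.0, 'grip_width': 87.84477709134562} 18.700000000000003
```

View pics/top0.png

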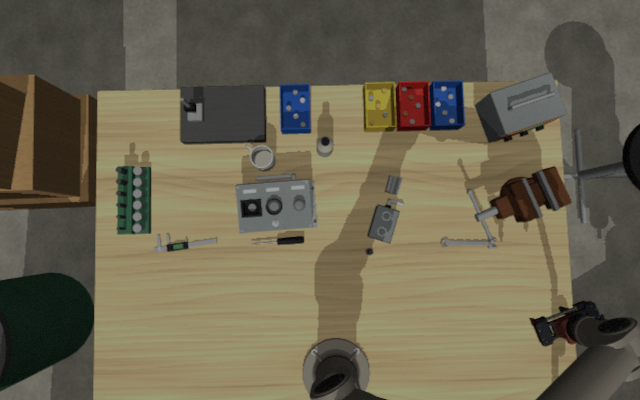

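View pics/scene0.png

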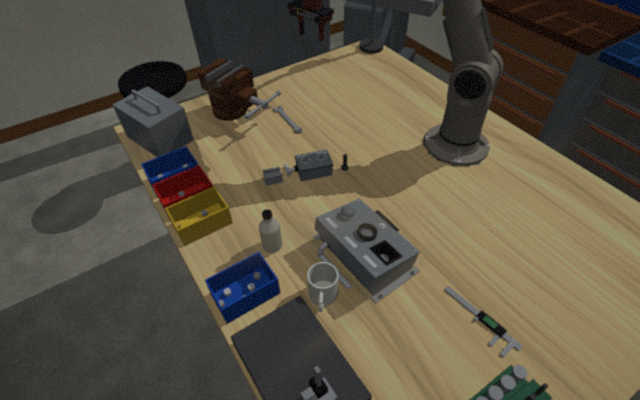

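The top view shows the desk around (275,205), with the well at (251,208), the collar at (274,204) and the mushroom at (299,202). The small box is at (384,223). In the scene view the well is at (386,252), the collar at (367,231) and the mushroom at (347,212). I'll enlarge both next.

Run:
```python
import cv2
t=cv2.imread("pics/top0.png")[170:240,228:325]; s=cv2.imread("pics/scene0.png")[195:295,305:425]
cv2.imwrite("pics/tc.png",cv2.resize(t,None,fx=8,fy=8,interpolation=cv2.INTER_CUBIC))
cv2.imwrite("pics/sc.png",cv2.resize(s,None,fx=6,fy=6,interpolation=cv2.INTER_CUBIC))
```

```text
(no output)
```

View pics/tc.png

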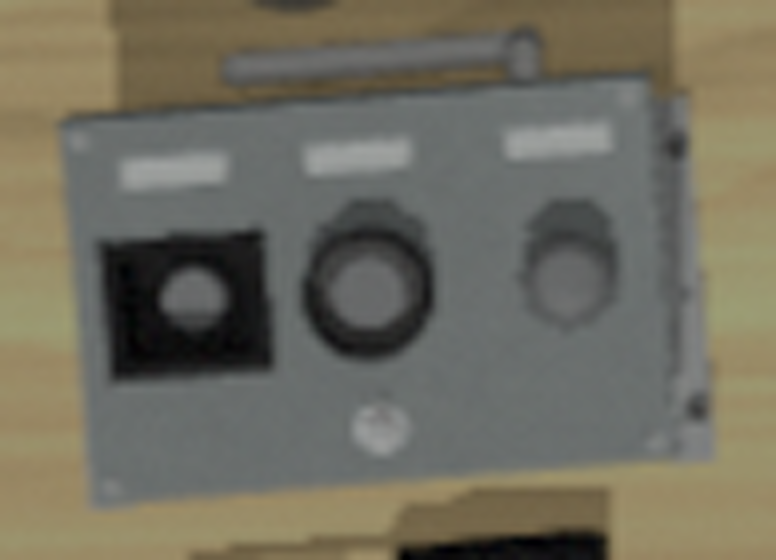

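View pics/sc.png

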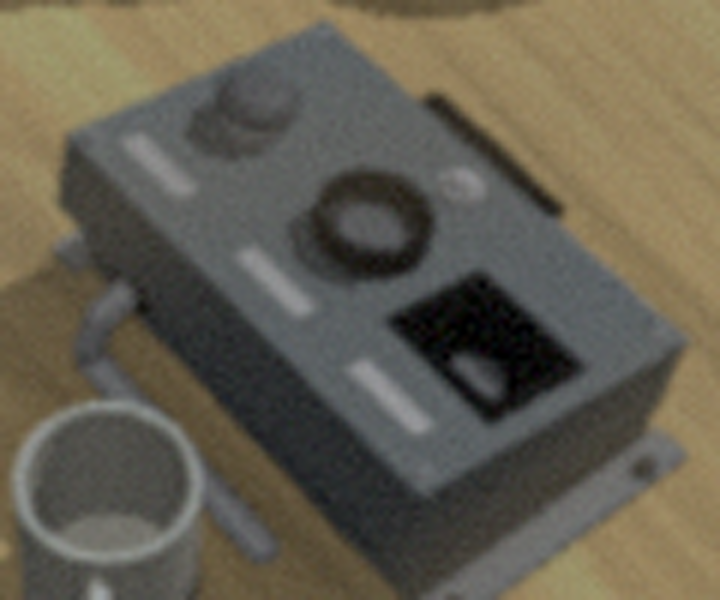

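The enlarged views show the well's corners, the collar rim and the face's corners clearly. I'll triangulate these from both views and check them against the known sizes.

```bash
cat > h.py <<'E'
import numpy as np
from cell import *
np.set_printoptions(precision=3,suppress=True)
def ray(n,p):
    c=get_calibration(n); f=200/np.tan(np.radians(c["fovy"]/2)); R,t=c["R"],c["t"]
    d=R.T@np.array([(p[0]-c["cx"])/f,(p[1]-c["cy"])/f,1]); return -R.T@t,d/np.linalg.norm(d)
def onz(n,p,z):
    o,d=ray(n,p); return o+d*(z-o[2])/d[2]
def tri(pt,ps):
    A=np.zeros((3,3));b=np.zeros(3);L=[ray("top",pt),ray("scene",ps)]
    for o,d in L:
        M=np.eye(3)-np.outer(d,d);A+=M;b+=M@o
    X=np.linalg.solve(A,b); o,d=L[0]; return X,2*np.linalg.norm((np.eye(3)-np.outer(d,d))@(X-o))
T=lambda x,y:(228+(x+.5)/8-.5,170+(y+.5)/8-.5)
S=lambda x,y:(305+(x+.5)/6-.5,195+(y+.5)/6-.5)
E
python3 - <<'E'
from h import *
P={"BL":((62,122),(430,492)),"BR":((648,75),(68,135)),"FL":((95,505),(685,345)),"FR":((682,458),(325,22)),
"wBL":((102,243),(488,422)),"wBR":((263,232),(388,320)),"wFR":((272,368),(482,272)),"wFL":((113,380),(582,368)),
"collar":((369,293),(373,222)),"stop":((570,277),(258,95))}
X={}
for k,(a,b) in P.items():
    X[k],g=tri(T(*a),S(*b)); print(k,X[k],"gap %.1f"%g)
w=sum(X[k] for k in("wBL","wBR","wFR","wFL"))/4; c=sum(X[k] for k in("BL","BR","FR","FL"))/4
print("well",w,"face",c)
for a,b in(("BL","BR"),("FL","FR"),("BL","FL"),("BR","FR"),("wBL","wBR"),("wFL","wFR"),("wBL","wFL"),("wBR","wFR")):
    d=X[b]-X[a]; print(a,b,"%.1f"%np.linalg.norm(d),d)
zc=dict(BL=106,BR=106,FL=78,FR=78,wBL=98,wBR=98,wFL=90,wFR=90,collar=108,stop=119)
for k,z in zc.items(): print(k,onz("top",T(*P[k][0]),z)[:2],onz("scene",S(*P[k][1]),z)[:2])
E
```

```text
BL [653.297 324.667 110.124] gap 5.5
BR [668.499  76.58  107.42 ] gap 2.0
FL [494.013 316.833  78.164] gap 0.9
FR [507.231  66.496  77.513] gap 1.9
wBL [604.367 308.6    99.992] gap 0.7
wBR [606.717 241.21   99.283] gap 2.4
wFR [549.701 239.365  89.632] gap 1.8
wFL [546.986 306.057  90.454] gap 0.0
collar [579.828 196.25  102.93 ] gap 1.6
stop [583.524 111.221 113.446] gap 2.3
well [576.943 273.808  94.84 ] face [580.76  196.144  93.305]
BL BR 248.6 [  15.202 -248.087   -2.704]
FL FR 250.7 [  13.219 -250.337   -0.651]
BL FL 162.6 [-159.284   -7.834  -31.96 ]
BR FR 164.3 [-161.267  -10.084  -29.908]
wBL wBR 67.4 [  2.351 -67.39   -0.709]
wFL wFR 66.8 [  2.716 -66.692  -0.822]
wBL wFL 58.2 [-57.381  -2.543  -9.538]
wBR wFR 57.9 [-57.016  -1.845  -9.651]
BL [655.761 323.585] [649.315 324.622]
BR [669.487  75.993] [667.101  76.235]
FL [494.345 316.521] [493.543 317.066]
FR [507.949  65.879] [506.801  67.451]
wBL [604.756 308.724] [603.102 307.904]
wBR [607.699 240.592] [605.165 241.292]
wFL [546.993 306.144] [546.739 305.843]
wFR [550.366 238.689] [549.197 240.152]
collar [580.145 195.213] [581.93  199.722]
stop [584.068 110.264] [585.65  115.764]
```

The measurements agree with the given sizes: the face is 250 x 165 mm and the well centre lies 78 mm from the face centre. I get a yaw of about 3.2°, the well at (577, 274, 94) and the start axis at (580.5, 196). I'll move over now with the fingers shut, swinging out away from the base.

servo_tool --targets '[{"travel": [0.48, -0.35, -0.05], "angular": [0, 0, 0], "grip": -1}, {"travel": [0.48, -0.35, -0.05], "angular": [0, 0, 0], "grip": -1}, {"travel": [0.48, -0.35, -0.05], "angular": [0, 0, 0], "grip": -1}, {"travel": [0.48, -0.35, -0.05], "angular": [0, 0, 0], "grip": -1}, {"travel": [0.48, -0.35, -0.05], "angular": [0, 0, 0], "grip": -1}, {"travel": [0.48, -0.35, -0.05], "angular": [0, 0, 0], "grip": -1}, {"travel": [0.48, -0.35, -0.05], "angular": [0, 0, 0], "grip": -1}, {"travel": [0.48, -0.35, -0.05], "angular": [0, 0, 0], "grip": -1}, {"travel": [0.48, -0.35, -0.05], "angular": [0, 0, 0], "grip": -1}, {"travel": [0.48, -0.35, -0.05], "angular": [0, 0, 0], "grip": -1}, {"travel": [0.48, -0.35, -0.05], "angular": [0, 0, 0], "grip": -1}, {"travel": [0.48, -0.35, -0.05], "angular": [0, 0, 0], "grip": -1}]'

```text
time: 1.3
ee_pos: [560.5, -148.7, 272.7]
orientation: [0.986, 0.165, -0.0, -0.0]
wrist_force: [0.6, -0.8, 0.3]
grip_width: 0.5
grasp_force: 0.0
```

```bash
cat >> h.py <<'E'
from scipy.spatial.transform import Rotation as Ro
yaw,sl=np.radians(3.2),np.radians(10)
F=(Ro.from_euler('z',yaw)*Ro.from_euler('y',-sl)).as_matrix()  # face: x up slope, z normal
G=F@np.diag([1,-1,-1])                                        # tool: z into face
face=np.array([580.8,196.1,92.])
well=face+F@[0,78,2]; start=face+F@[0,0,16]
def go(p):
    o=get_obs(); R=Ro.from_quat(o["orientation"]); 
    print("t",o["time"],"pos",o["ee_pos"],"F",o["wrist_force"],"grip",o["grip_width"],"q",o["qpos"])
    print("travel m",R.as_matrix().T@(p-o["ee_pos"])/1000,"ang deg",np.degrees((R.inv()*Ro.from_matrix(G)).as_rotvec()))
    for n,m in(("well",well),("start",start)): print("rel",n,F.T@(o["ee_pos"]-m))
E
python3 -c "
from h import *
go(well+F[:,2]*90)"
```

```text
t 1.3 pos [ 560.508 -148.657  272.67 ] F [ 0.648 -0.753  0.278] grip 0.4606521173926363 q [ 0.354  0.291 -0.251  1.716  0.078  1.145 -1.158]
travel m [ 0.138 -0.399  0.09 ] ang deg [-1.397  9.946 15.805]
rel well [  -7.532 -421.086  182.785]
rel start [  -7.532 -343.086  168.785]
```

servo_tool --targets '[{"travel": [0.138, -0.399, 0.09], "angular": [-1.4, 9.95, 15.8], "grip": -1}, {"travel": [0.138, -0.399, 0.09], "angular": [-1.4, 9.95, 15.8], "grip": -1}, {"travel": [0.138, -0.399, 0.09], "angular": [-1.4, 9.95, 15.8], "grip": -1}, {"travel": [0.138, -0.399, 0.09], "angular": [-1.4, 9.95, 15.8], "grip": -1}, {"travel": [0.138, -0.399, 0.09], "angular": [-1.4, 9.95, 15.8], "grip": -1}, {"travel": [0.138, -0.399, 0.09], "angular": [-1.4, 9.95, 15.8], "grip": -1}, {"travel": [0.138, -0.399, 0.09], "angular": [-1.4, 9.95, 15.8], "grip": -1}, {"travel": [0.138, -0.399, 0.09], "angular": [-1.4, 9.95, 15.8], "grip": -1}, {"travel": [0.138, -0.399, 0.09], "angular": [-1.4, 9.95, 15.8], "grip": -1}, {"travel": [0.138, -0.399, 0.09], "angular": [-1.4, 9.95, 15.8], "grip": -1}, {"travel": [0.138, -0.399, 0.09], "angular": [-1.4, 9.95, 15.8], "grip": -1}, {"travel": [0.138, -0.399, 0.09], "angular": [-1.4, 9.95, 15.8], "grip": -1}]'

```text
time: 2.5
ee_pos: [560.6, 269.3, 182.5]
orientation: [0.996, 0.027, 0.087, -0.002]
wrist_force: [0.6, 0.1, 0.0]
grip_width: 0.5
grasp_force: 0.0
```

```bash
python3 -c "
from h import *
go(well+F[:,2]*10)"
```

```text
t 2.5 pos [560.59  269.325 182.522] F [0.599 0.061 0.041] grip 0.4725743918457809 q [-0.303  0.378 -0.37   1.84   0.317  0.826 -2.359]
travel m [ 0.    -0.004  0.08 ] ang deg [ 0.11  -0.002 -0.138]
rel well [-0.127 -3.761 89.941]
rel start [-0.127 74.239 75.941]
```

servo_tool --targets '[{"travel": [0, -0.004, 0.03], "angular": [0.1, 0, -0.1], "grip": -1}, {"travel": [0, -0.004, 0.06], "angular": [0.1, 0, -0.1], "grip": -1}, {"travel": [0, -0.004, 0.08], "angular": [0.1, 0, -0.1], "grip": -1}, {"travel": [0, -0.004, 0.08], "angular": [0.1, 0, -0.1], "grip": -1}, {"travel": [0, -0.004, 0.08], "angular": [0.1, 0, -0.1], "grip": -1}]'

```text
time: 3.0
ee_pos: [574.4, 274.6, 104.5]
orientation: [0.996, 0.028, 0.087, -0.003]
wrist_force: [-0.4, -0.0, 0.5]
grip_width: 0.3
grasp_force: 0.0
```

```bash
python3 -c "
from h import *
import cv2
go(well-F[:,2]*20)
s=cv2.cvtColor(grab_frame('scene'),cv2.COLOR_RGB2BGR)[165:290,305:430]
t=cv2.cvtColor(grab_frame('top'),cv2.COLOR_RGB2BGR)[160:285,210:335]
r=lambda a:cv2.resize(a,None,fx=3.2,fy=3.2,interpolation=cv2.INTER_CUBIC)
cv2.imwrite('pics/near.png',cv2.hconcat([r(s),r(t)]))"
```

```text
t 3.0 pos [574.444 274.619 104.455] F [-0.381 -0.008  0.466] grip 0.33305644703807974 q [-0.336  0.494 -0.33   1.868  0.394  0.689 -2.424]
travel m [-0.     0.001  0.031] ang deg [-0.034 -0.031 -0.038]
rel well [ 0.229  0.752 10.606]
rel start [ 0.229 78.752 -3.394]
```

View pics/near.png

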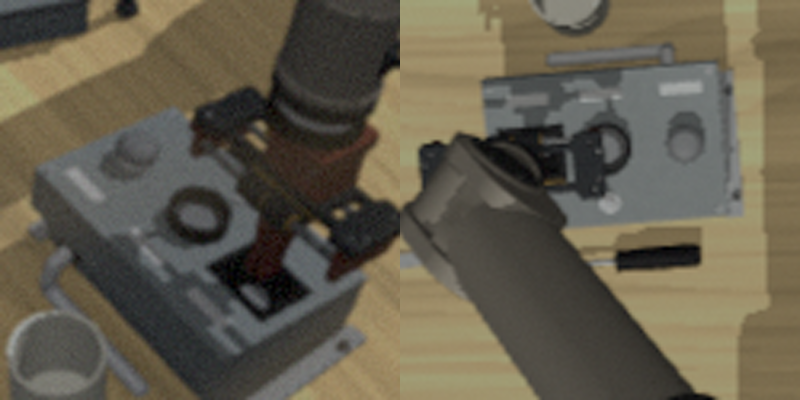

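The shut fingers sit centred over the well's mouth, at about (262,255) in the left crop. I'll go down to just above the plunger and then press in small steps.

servo_tool --targets '[{"travel": [0, 0.001, 0.01], "angular": [0, 0, 0], "grip": -1}, {"travel": [0, 0.001, 0.02], "angular": [0, 0, 0], "grip": -1}, {"travel": [0, 0.001, 0.026], "angular": [0, 0, 0], "grip": -1}, {"travel": [0, 0.001, 0.03], "angular": [0, 0, 0], "grip": -1}, {"travel": [0, 0.001, 0.033], "angular": [0, 0, 0], "grip": -1}, {"travel": [0, 0.001, 0.035], "angular": [0, 0, 0], "grip": -1}, {"travel": [0, 0.001, 0.036], "angular": [0, 0, 0], "grip": -1}]'

```text
time: 3.8
ee_pos: [579.9, 275.3, 68.3]
orientation: [0.996, 0.029, 0.087, -0.003]
wrist_force: [-1.7, -1.1, 3.2]
grip_width: 0.3
grasp_force: 1.5
```

```bash
python3 -c "
from h import *
go(well-F[:,2]*28)"
```

```text
t 3.8 pos [579.89  275.251  68.286] F [-1.745 -1.139  3.207] grip 0.27473489620736774 q [-0.353  0.549 -0.305  1.876  0.429  0.629 -2.452]
travel m [0.001 0.001 0.002] ang deg [-0.052  0.016  0.077]
rel well [ -0.661   1.079 -25.963]
rel start [ -0.661  79.079 -39.963]
```

Contact reads about 3 N at depth 26, which fits the plunger moving. I'll press on until it stops.

servo_tool --targets '[{"travel": [0, 0, 0.001], "angular": [0, 0, 0], "grip": -1}, {"travel": [0, 0, 0.002], "angular": [0, 0, 0], "grip": -1}, {"travel": [0, 0, 0.003], "angular": [0, 0, 0], "grip": -1}, {"travel": [0, 0, 0.003], "angular": [0, 0, 0], "grip": -1}, {"travel": [0, 0, 0.003], "angular": [0, 0, 0], "grip": -1}]'

```text
time: 4.3
ee_pos: [580.2, 275.3, 66.5]
orientation: [0.996, 0.028, 0.087, -0.003]
wrist_force: [-8.0, -3.5, 12.5]
grip_width: 0.6
grasp_force: 6.7
```

```bash
python3 -c "
from h import *
go(well-F[:,2]*28)"
```

```text
t 4.3 pos [580.233 275.328  66.464] F [-7.987 -3.53  12.469] grip 0.6175075061256546 q [-0.354  0.552 -0.304  1.876  0.431  0.626 -2.454]
travel m [0.001 0.001 0.   ] ang deg [-0.037 -0.004  0.074]
rel well [ -0.637   1.136 -27.817]
rel start [ -0.637  79.136 -41.817]
```

servo_tool --targets '[{"travel": [0, 0, 0.001], "angular": [0, 0, 0], "grip": -1}, {"travel": [0, 0, 0.002], "angular": [0, 0, 0], "grip": -1}, {"travel": [0, 0, 0.002], "angular": [0, 0, 0], "grip": -1}, {"travel": [0, 0, 0.002], "angular": [0, 0, 0], "grip": -1}]'

```text
time: 4.7
ee_pos: [580.3, 275.4, 66.3]
orientation: [0.996, 0.028, 0.087, -0.002]
wrist_force: [-16.0, -6.4, 27.9]
grip_width: 0.5
grasp_force: 15.4
```

```bash
python3 -c "
from h import *
go(well+F[:,2]*25)"
```

```text
t 4.7 pos [580.331 275.415  66.283] F [-15.961  -6.356  27.924] grip 0.5096972841293919 q [-0.355  0.552 -0.303  1.876  0.433  0.626 -2.456]
travel m [ 0.001  0.001 -0.053] ang deg [ 0.    -0.036  0.073]
rel well [ -0.566   1.217 -28.014]
rel start [ -0.566  79.217 -42.014]
```

The plunger is at a firm stop: depth 28.0 mm with about 33 N. I'll withdraw along the axis and then shift over to the collar.

servo_tool --targets '[{"travel": [0, 0, -0.01], "angular": [0, 0, 0], "grip": -1}, {"travel": [0, 0, -0.03], "angular": [0, 0, 0], "grip": -1}, {"travel": [0, 0, -0.057], "angular": [0, 0, 0], "grip": -1}, {"travel": [0, 0, -0.072], "angular": [0, 0, 0], "grip": -1}, {"travel": [0, 0.04, -0.072], "angular": [0, 0, 0], "grip": -1}, {"travel": [0.001, 0.079, -0.072], "angular": [0, 0, 0], "grip": -1}, {"travel": [0.001, 0.079, -0.072], "angular": [0, 0, 0], "grip": -1}, {"travel": [0.001, 0.079, -0.072], "angular": [0, 0, 0], "grip": -1}]'

```text
time: 5.5
ee_pos: [574.6, 194.7, 134.6]
orientation: [0.996, 0.027, 0.088, -0.003]
wrist_force: [-0.1, 0.6, -1.0]
grip_width: 0.5
grasp_force: 0.0
```

```bash
python3 -c "
from h import *
import cv2
go(start+F[:,2]*3)
s=cv2.cvtColor(grab_frame('scene'),cv2.COLOR_RGB2BGR)[165:290,305:430]
cv2.imwrite('pics/near2.png',cv2.resize(s,None,fx=4.5,fy=4.5,interpolation=cv2.INTER_CUBIC))"
```

```text
t 5.5 pos [574.647 194.745 134.579] F [-0.121  0.583 -0.968] grip 0.4738963143446365 q [-0.184  0.409 -0.354  1.923  0.334  0.699 -2.258]
travel m [-0.001 -0.001  0.024] ang deg [-0.062 -0.056 -0.067]
rel well [  1.269 -79.009  41.012]
rel start [ 1.269 -1.009 27.012]
```

View pics/near2.png

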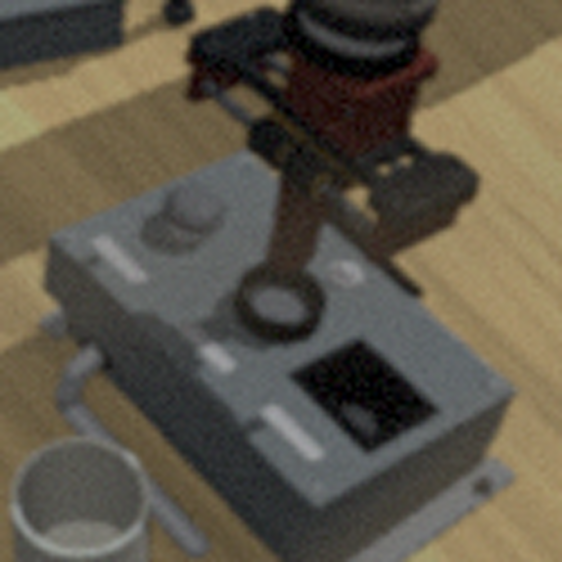

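The fingertip hangs 27 mm above the collar, in line with its axis, at about (290,270) against the collar at (280,303). I'll press now: contact is expected at a travel of 39 mm and full depth at 44 mm.

servo_tool --targets '[{"travel": [-0.001, -0.001, 0.012], "angular": [0, 0, 0], "grip": -1}, {"travel": [-0.001, -0.001, 0.022], "angular": [0, 0, 0], "grip": -1}, {"travel": [-0.001, -0.001, 0.03], "angular": [0, 0, 0], "grip": -1}, {"travel": [-0.001, -0.001, 0.036], "angular": [0, 0, 0], "grip": -1}, {"travel": [-0.001, -0.001, 0.04], "angular": [0, 0, 0], "grip": -1}, {"travel": [-0.001, -0.001, 0.043], "angular": [0, 0, 0], "grip": -1}, {"travel": [-0.001, -0.001, 0.045], "angular": [0, 0, 0], "grip": -1}, {"travel": [-0.001, -0.001, 0.045], "angular": [0, 0, 0], "grip": -1}, {"travel": [-0.001, -0.001, 0.045], "angular": [0, 0, 0], "grip": -1}]'

```text
time: 6.45
ee_pos: [579.8, 197.5, 92.1]
orientation: [0.996, 0.029, 0.087, -0.003]
wrist_force: [-14.0, -4.2, 23.7]
grip_width: 0.4
grasp_force: 12.6
```

```bash
python3 -c "
from h import *
go(start-F[:,2]*17)"
```

```text
t 6.45 pos [579.847 197.546  92.05 ] F [-13.985  -4.169  23.707] grip 0.44831559622173917 q [-0.212  0.474 -0.325  1.938  0.382  0.624 -2.301]
travel m [0.001 0.001 0.001] ang deg [-0.019  0.006  0.09 ]
rel well [ -0.849 -76.503  -1.8  ]
rel start [ -0.849   1.497 -15.8  ]
```

It meets a firm stop, but at 15.8 rather than the nominal 17. I'll push slightly more to tell a true stop from a rub.

servo_tool --targets '[{"travel": [0, 0, -0.009], "angular": [0, 0, 0], "grip": -1}, {"travel": [0.001, 0.0015, -0.009], "angular": [0, 0, 0], "grip": -1}, {"travel": [0.001, 0.0015, -0.009], "angular": [0, 0, 0], "grip": -1}]'

```text
time: 6.75
ee_pos: [581.0, 195.3, 99.2]
orientation: [0.996, 0.028, 0.088, -0.003]
wrist_force: [-0.4, -0.3, -0.6]
grip_width: 0.3
grasp_force: 0.0
```

```bash
python3 -c "
from h import *
go(start-F[:,2]*12)"
```

```text
t 6.75 pos [580.983 195.322  99.186] F [-0.364 -0.264 -0.63 ] grip 0.33980921389781793 q [-0.202  0.464 -0.33   1.934  0.373  0.635 -2.289]
travel m [-0.001 -0.001  0.003] ang deg [-0.073 -0.069  0.031]
rel well [  1.385 -78.787   5.052]
rel start [ 1.385 -0.787 -8.948]
```

servo_tool --targets '[{"travel": [-0.001, 0, 0.0015], "angular": [0, 0, 0], "grip": -1}, {"travel": [-0.001, 0, 0.0015], "angular": [0, 0, 0], "grip": -1}]'

```text
time: 6.95
ee_pos: [579.3, 195.4, 96.6]
orientation: [0.996, 0.028, 0.087, -0.003]
wrist_force: [0.6, 0.6, 0.6]
grip_width: 0.3
grasp_force: 0.0
```

servo_tool --targets '[{"travel": [0, 0, 0.0015], "angular": [0, 0, 0], "grip": -1}, {"travel": [0, 0, 0.0015], "angular": [0, 0, 0], "grip": -1}]'

```text
time: 7.15
ee_pos: [579.7, 195.6, 95.5]
orientation: [0.996, 0.029, 0.087, -0.003]
wrist_force: [-2.1, -1.1, 1.8]
grip_width: 0.5
grasp_force: 1.0
```

servo_tool --targets '[{"travel": [0, 0, 0.0015], "angular": [0, 0, 0], "grip": -1}, {"travel": [0, 0, 0.0015], "angular": [0, 0, 0], "grip": -1}]'

```text
time: 7.35
ee_pos: [580.0, 195.6, 94.2]
orientation: [0.996, 0.029, 0.087, -0.003]
wrist_force: [-1.5, -0.8, 1.7]
grip_width: 0.6
grasp_force: 1.3
```

servo_tool --targets '[{"travel": [0, 0, 0.0015], "angular": [0, 0, 0], "grip": -1}, {"travel": [0, 0, 0.0015], "angular": [0, 0, 0], "grip": -1}]'

```text
time: 7.55
ee_pos: [580.3, 195.6, 92.8]
orientation: [0.996, 0.028, 0.087, -0.003]
wrist_force: [-2.1, -1.0, 3.0]
grip_width: 0.3
grasp_force: 1.6
```

servo_tool --targets '[{"travel": [0, 0, 0.0015], "angular": [0, 0, 0], "grip": -1}, {"travel": [0, 0, 0.0015], "angular": [0, 0, 0], "grip": -1}]'

```text
time: 7.75
ee_pos: [580.5, 195.7, 92.3]
orientation: [0.996, 0.028, 0.087, -0.003]
wrist_force: [-6.2, -2.2, 11.5]
grip_width: 0.6
grasp_force: 6.2
```

servo_tool --targets '[{"travel": [0, 0, 0.0025], "angular": [0, 0, 0], "grip": -1}, {"travel": [0, 0, 0.0025], "angular": [0, 0, 0], "grip": -1}, {"travel": [0, 0, 0.0025], "angular": [0, 0, 0], "grip": -1}]'

```text
time: 8.05
ee_pos: [580.5, 195.7, 92.1]
orientation: [0.996, 0.028, 0.088, -0.002]
wrist_force: [-16.9, -6.2, 33.1]
grip_width: 0.3
grasp_force: 18.2
```

```bash
python3 -c "
from h import *
go(start-F[:,2]*12)"
```

```text
t 8.05 pos [580.544 195.696  92.065] F [-16.919  -6.208  33.074] grip 0.33417173345378565 q [-0.209  0.474 -0.324  1.939  0.382  0.623 -2.3  ]
travel m [ 0.    -0.    -0.004] ang deg [ 0.02  -0.047  0.067]
rel well [ -0.262 -78.389  -1.888]
rel start [ -0.262  -0.389 -15.888]
```

Force rises gently by 2–4 N over about 4 mm of spring travel and then steeply to 38 N, so this is the button's own stop. I'll withdraw straight out and move clear.

servo_tool --targets '[{"travel": [0, 0, -0.01], "angular": [0, 0, 0], "grip": -1}, {"travel": [0, 0, -0.03], "angular": [0, 0, 0], "grip": -1}, {"travel": [0, 0, -0.06], "angular": [0, 0, 0], "grip": -1}, {"travel": [0, 0, -0.1], "angular": [0, 0, 0], "grip": -1}, {"travel": [0, 0, -0.14], "angular": [0, 0, 0], "grip": -1}, {"travel": [0, 0, -0.16], "angular": [0, 0, 0], "grip": -1}, {"travel": [0, 0.05, -0.16], "angular": [0, 0, 0], "grip": -1}, {"travel": [0, 0.1, -0.16], "angular": [0, 0, 0], "grip": -1}, {"travel": [0, 0.15, -0.16], "angular": [0, 0, 0], "grip": -1}, {"travel": [0, 0.2, -0.16], "angular": [0, 0, 0], "grip": -1}, {"travel": [0, 0.2, -0.16], "angular": [0, 0, 0], "grip": -1}, {"travel": [0, 0.2, -0.16], "angular": [0, 0, 0], "grip": -1}]'

```text
time: 9.25
ee_pos: [565.1, -7.0, 246.3]
orientation: [0.996, 0.027, 0.088, -0.003]
wrist_force: [-0.3, 1.6, 0.7]
grip_width: 0.6
grasp_force: 0.0
```

```bash
python3 -c "
from h import *
import cv2
go(start)
t=cv2.cvtColor(grab_frame('top'),cv2.COLOR_RGB2BGR)
s=cv2.cvtColor(grab_frame('scene'),cv2.COLOR_RGB2BGR)
r=lambda a:cv2.resize(a,(400,400),interpolation=cv2.INTER_CUBIC)
cv2.imwrite('pics/end.png',cv2.hconcat([r(s[165:325,300:460]),r(t[130:270,200:340])]))"
```

```text
t 9.25 pos [565.062  -7.046 246.298] F [-0.336  1.631  0.699] grip 0.6091112391070916 q [ 0.178  0.201 -0.319  1.912  0.098  0.866 -1.704]
travel m [-0.001 -0.202  0.141] ang deg [-0.053 -0.047 -0.113]
rel well [   0.151 -279.951  154.651]
rel start [   0.151 -201.951  140.651]
```

View pics/end.png

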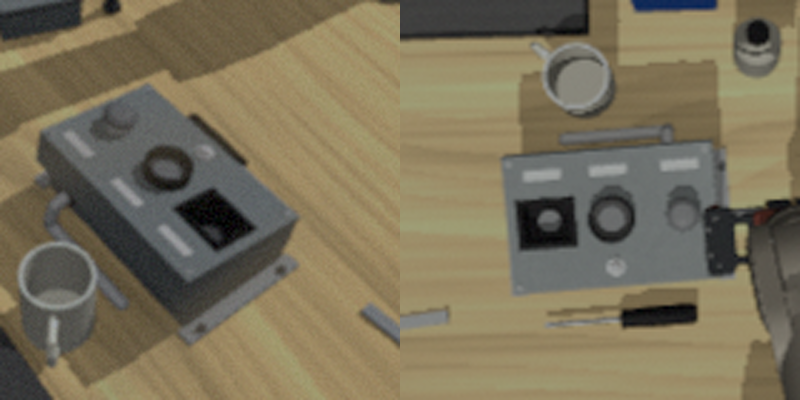

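The plunger at (210,225) in the left crop is hardly visible now, so it is sunk. The mug, screwdriver and oiler stand where they were, and the arm is clear of the desk. I'll hand the job in.

```bash
python3 -c "
from cell import *
print(close_job())"
```

```text
the job is handed in; nothing more can be done
None
```

I pressed the reset plunger to a firm stop at its 28 mm home depth, then pressed the start button to its stop (twice, the second to confirm), moved clear and handed the job in at about 9.4 s; no verdict came back, and the start stop read about 1 mm shallower than nominal.

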